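# Line up the reagent bottles by size beside the selector valve

## Task

Stand the four amber bottles in the spill tray in order of size, one centred on each black pad: the smallest on the pad next to the grey selector valve, then each larger one in turn, so that the largest is farthest from the valve. Set them down upright without dropping any or tipping any over, let go of all of them, and leave the white beaker where it is.

Things in the scene. Friction and masses are not known exactly. Their poses are not given: they have to be found in the camera images.
- bottle_s: The smallest of four amber glass bottles with a white label and a blue screw cap: 34 mm across, 64 mm tall with cap; its straight round wall reaches up to 38 mm, the top 18 mm is the cap, 26 mm across. Loose, stands upright on the bench at the start. Origin: centre of its underside, z up.
- bottle_m: The second smallest of four amber glass bottles with a white label and a blue screw cap: 42 mm across, 84 mm tall with cap; its straight round wall reaches up to 58 mm, the top 18 mm is the cap, 34 mm across. Loose, stands upright on the bench at the start. Origin: centre of its underside, z up.
- bottle_l: The second largest of four amber glass bottles with a white label and a blue screw cap: 50 mm across, 106 mm tall with cap; its straight round wall reaches up to 80 mm, the top 18 mm is the cap, 40 mm across. Loose, stands upright on the bench at the start. Origin: centre of its underside, z up.
- bottle_xl: The largest of four amber glass bottles with a white label and a blue screw cap: 58 mm across, 130 mm tall with cap; its straight round wall reaches up to 104 mm, the top 18 mm is the cap, 46 mm across. Loose, stands upright on the bench at the start. Origin: centre of its underside, z up.
- pad_a: One of four identical fixed black rubber pads, 68 mm across and 4 mm thick, in a straight row 82 to 98 mm apart (centre to centre) in the low white spill tray (110 x 380 mm, rim 10 mm high). Which of the four places in the row it has changes from start to start. Origin: centre of its underside, which lies 5 mm above the bench, so a bottle standing on it has its underside 9 mm above the bench. Its x axis points across the row, its y axis along the row.
- pad_b: One of four identical fixed black rubber pads, 68 mm across and 4 mm thick, in a straight row 82 to 98 mm apart (centre to centre) in the low white spill tray (110 x 380 mm, rim 10 mm high). Which of the four places in the row it has changes from start to start. Origin: centre of its underside, which lies 5 mm above the bench, so a bottle standing on it has its underside 9 mm above the bench. Its x axis points across the row, its y axis along the row.
- pad_c: One of four identical fixed black rubber pads, 68 mm across and 4 mm thick, in a straight row 82 to 98 mm apart (centre to centre) in the low white spill tray (110 x 380 mm, rim 10 mm high). Which of the four places in the row it has changes from start to start. Origin: centre of its underside, which lies 5 mm above the bench, so a bottle standing on it has its underside 9 mm above the bench. Its x axis points across the row, its y axis along the row.
- pad_d: One of four identical fixed black rubber pads, 68 mm across and 4 mm thick, in a straight row 82 to 98 mm apart (centre to centre) in the low white spill tray (110 x 380 mm, rim 10 mm high). Which of the four places in the row it has changes from start to start. Origin: centre of its underside, which lies 5 mm above the bench, so a bottle standing on it has its underside 9 mm above the bench. Its x axis points across the row, its y axis along the row.
- valve: Fixed grey selector valve block, 64 x 64 x 52 mm with a round steel top 44 mm across (76 mm tall in all), standing against one end of the tray, in line with the row of pads; its centre is about 97 mm from the centre of the nearest pad. A plain fixed white box (64 x 64 x 48 mm, no steel top) stands at the other end of the tray. Which end has the valve changes. Origin: centre of its underside, z up.
- beaker: White open ceramic beaker, 68 mm across, 70 mm tall, empty, standing loose to the left of the work; not part of the job. Origin: centre of its underside, z up.
Not all that is in view belongs to the job. What is shaped like the bottle_s but red is not meant. What is shaped like the valve but green is not meant.

How it is judged:
By the outcome, as a careful person would: the job done as asked, in the order asked, and still so for the second after the job is handed in, with the robot touching nothing.
It also fails if it takes over 93 s, if anything falls off the work surface, if the arm or the gripper's body presses on something with over 40 N, if the wrist force passes 120 N, or if a joint passes its speed limit or range.

## Robot

A 6-joint arm with a two-finger parallel gripper is mounted at the origin on the work surface. World frame = base frame: x ahead of the robot, y to its left, z up, the work surface at z = 0. Lengths are in mm, angles in rad, forces in N, time in s.
With the tool pointing down it reaches from about 275 to 850 mm from the base axis. Payload 5.2 kg.
Tool frame: the origin (TCP) lies at the very end of the fingers, on their centre line; the grasp point (between the pads) lies ctrl.tcp_to_grasp behind it (ctrl.tcp_to_grasp is the distance from the TCP to the grasp point, in mm); z points along the fingers, y is the line along which they close (so a half turn about z gives the same grasp; the last joint's range is limited). The gripper opens to 85 mm and grips with 20 to 120 N. Pads are 22 mm wide; open, the fingers measure 114 mm over their backs; the gripper's body (76 mm by 85 mm) begins 54 mm behind the grasp point. The pads swing forward as they close: fully open they stand 13 mm farther back than shut.
Start: joints at [-1.513, 0.259, 1.535, -0, 1.348, -0.203], TCP at [141.84, -531.4, 231.31] pointing down, gripper open.
Joint ranges: [-3.14, 3.14], [-0.91, 2.08], [0.19, 2.58], [-1.22, 4.36], [0.22, 2.71], [-3.12, 3.12]. Speed limits (rad/s): [2.57, 2.57, 3.14, 3.14, 3.14, 3.14].

## Interface

Orientations are given as a rotation vector (axis times angle).
In Python, from rig import ctrl gives the robot as it stands. The module is installed in compiled form; this text tells all that it offers.
- The arm moves only by the tool move_arm, never from a script. Its argument "moves" is a list of rows, each a list of 7 numbers: the shift along the tool's x, y, z in m, then the turn, a rotation vector about the tool's x, y, z in rad, then the opening, from -1 (shut) to 1 (fully open), so that 0 is half open. In form: [[dx, dy, dz, wx, wy, wz, jaw], ...]. A call has 1 to 20 rows; each row is the pose to reach, as a shift and turn from the pose commanded when the call began, along the tool's axes at that moment; what a row does not reach only later rows make up. A row lasts 1/8 s, in which the tool goes at most 62.5 mm and 10.7 degrees, less where a joint would pass 70% of its speed; a pose out of reach is approached as far as the arm can. A call with a gripper value outside its range is refused whole. The fingers move at their own pace and stop on an object; "squeeze" is the grip in N (left out, the last holds). Time passes only in rows, so rows that repeat a pose let the fingers close. It gives the time, the measured TCP pose, the force, the opening and the grip force at its end, in the units of the state.
- ctrl.state(): the state, without advancing time (a new reading comes with each control period).
- ctrl.get_image(name): name is "scene" or "top" or "wrist"; returns the picture (480x640x3 uint8, blue, green, red); there is no depth.
- ctrl.get_calibration(name): a dict with "K" (3x3 intrinsics, pixels), "view" (4x4, takes a point from world to camera coordinates). Camera axes: x right, y up, looking along -z (the intrinsics and any distortion apply to the point x, -y, -z); pixel columns grow to the right and rows downward; lengths in mm; the calibration is good to about 2 mm. A picture is of the moment at which its call begins: read the wrist's pose just before it. get_calibration takes no time and is no camera call; for the wrist camera it gives the pose at the moment of the call.
- ctrl.finish_job(): hands the job in; it is judged then, once.
The state is a dict: "time": time; "joint_pos": joint angles; "qvel": joint speeds; "tau": joint torques, N m; "tool_pos": TCP position; "ee_rot": TCP orientation; "ft_force": force on the tool from outside, world axes, zero at the start; "ft_torque": the same for the moment, N m; "gripper_width": finger opening in mm; "gripper_force": force on a finger pad.
Only numpy, scipy, OpenCV 4.12 (cv2) and the standard library are available. Lean on these libraries where they do the work, as an engineer would, in place of code of your own. Each camera call takes 0.05 s, during which the arm holds its last target. There are 200 camera calls.

## Working session

There is one attempt and no reset: what is moved stays moved. The work goes in short steps, Python scripts to look and compute and a tool call to move; the robot and the scene stay as the last step left them, time stands still between calls to the robot, and variables do not carry over. Pictures are saved under pics/ and viewed, at most 14 in all, crops included, and the job is handed in when it is done.

Besides the shell and the picture viewer there is one more tool, called after "Emit:" as name(argument=value, ...), one argument or row to a line, values as JSON. move_arm: Moves the arm, as the interface text tells. Its arguments: {"type":"object","properties":{"moves":{"type":"array","items":{"type":"array","items":{"type":"number"}}},"squeeze":{"type":"number"}},"required":["moves"]}

```bash
mkdir -p pics; python3 - <<'E'
from rig import ctrl
import cv2
for n in("scene","top"):
    cv2.imwrite(f"pics/{n}0.png",ctrl.get_image(n)); c=ctrl.get_calibration(n); print(n,c)
print(ctrl.state(),ctrl.tcp_to_grasp)
E
```

```text
scene {'K': array([[483.57415091,   0.        , 316.59032339],
       [  0.        , 483.57415091, 243.99414837],
       [  0.        ,   0.        ,   1.        ]]), 'view': array([[ 7.89391683e-01,  6.13725851e-01, -1.41897860e-02,
        -4.97517098e+02],
       [-3.40011171e-01,  4.56343745e-01,  8.22279022e-01,
         1.41940081e+02],
       [ 5.11129313e-01, -6.44275535e-01,  5.68907602e-01,
        -1.27684917e+03],
       [ 0.00000000e+00,  0.00000000e+00,  0.00000000e+00,
         1.00000000e+00]])}
top {'K': array([[623.53906555,   0.        , 317.83305391],
       [  0.        , 623.53906555, 229.06189527],
       [  0.        ,   0.        ,   1.        ]]), 'view': array([[ 1.09688611e-03, -9.99950358e-01, -9.90345452e-03,
         4.07987230e+01],
       [ 9.95196454e-01,  1.22095571e-04,  9.78979255e-02,
        -5.95189609e+02],
       [-9.78918564e-02, -9.96326569e-03,  9.95147184e-01,
        -1.54932623e+03],
       [ 0.00000000e+00,  0.00000000e+00,  0.00000000e+00,
         1.00000000e+00]])}
{'time': 0.1, 'joint_pos': array([-1.51276625e+00,  2.59286729e-01,  1.53599024e+00, -7.48109759e-07,
        1.34803454e+00, -2.02820493e-01]), 'qvel': array([ 4.79911813e-04, -9.90872952e-04, -2.07915771e-03,  2.28479683e-04,
        7.98580335e-07, -9.03827663e-04]), 'tau': array([ 2.52582890e-03, -4.46972466e+01, -2.91247845e+01, -1.24440853e-04,
        6.23090164e-03,  4.10475877e-05]), 'tool_pos': array([ 141.82867126, -530.888132  ,  230.54224868]), 'ee_rot': array([-3.11321019e+00, -4.08359726e-01, -1.94045597e-04]), 'ft_force': array([ 0.59259084, -0.51977196,  0.21965297]), 'ft_torque': array([-0.03547427, -0.01350414, -0.018823  ]), 'gripper_force': 0.0, 'gripper_width': 85.33031698443693} 18.700000000000003
```

View pics/scene0.png

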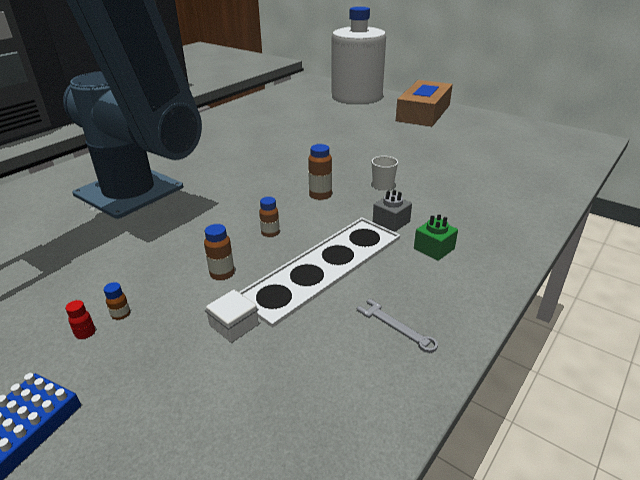

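View pics/top0.png

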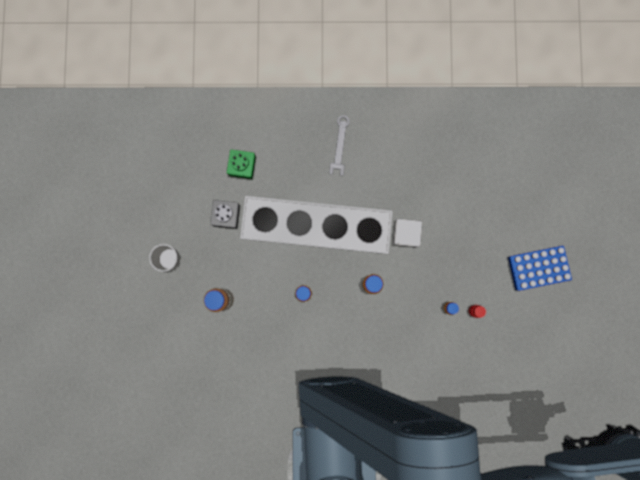

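The scene picture shows the valve at the far (+y) end of the tray, at about (393,208). In the top view, the caps are at XL (215,300), M (303,293), L (373,284) and S (452,309). The pads are at (265,219), (299,222), (335,226) and (369,230), and the grey valve is at (224,213).

```bash
cat > h.py <<'E'
import numpy as np, cv2
from rig import ctrl
def ray(cal,uv):
    K,V=cal["K"],cal["view"]; d=np.linalg.inv(K)@[uv[0],uv[1],1]; d=np.array([d[0],-d[1],-d[2]])
    R,t=V[:3,:3],V[:3,3]; return -R.T@t, R.T@d
def onz(cal,uv,z):
    o,d=ray(cal,uv); return o+d*(z-o[2])/d[2]
def proj(cal,p):
    c=cal["view"][:3,:3]@p+cal["view"][:3,3]; c=np.array([c[0],-c[1],-c[2]]); return (cal["K"]@(c/c[2]))[:2]
def blobs(m,amin):
    n,l,s,c=cv2.connectedComponentsWithStats(m.astype(np.uint8)); return [(c[i],s[i]) for i in range(1,n) if s[i,4]>=amin]
def blue(im):
    h=cv2.cvtColor(im,cv2.COLOR_BGR2HSV); return (h[...,0]>105)&(h[...,0]<130)&(h[...,1]>140)&(h[...,2]>50)
H=dict(s=64,m=84,l=106,xl=130)
E
python3 - <<'E'
from h import *
P={'s':((452,309),(113,290)),'m':((303,293),(268,202)),'l':((373,284),(215,231)),'xl':((215,300),(319,150))}
B={}
for j,n in enumerate(("top","scene")):
    cal=ctrl.get_calibration(n); im=cv2.imread(f"pics/{n}0.png"); bl=blobs(blue(im),30)
    for k,p in P.items():
        c,s=min(bl,key=lambda b:np.hypot(*(b[0]-p[j]))); print(n,k,c.round(1),s[4],onz(cal,c,H[k]-(4 if n=="top" else 6)).round(1))
    g=im.max(2); PP=[(265,219),(299,222),(335,226),(369,230)] if n=="top" else [(365,237),(338,255),(307,274),(274,296)]
    bl=blobs(g<60,80); q=[]
    for p in PP:
        c,s=min(bl,key=lambda b:np.hypot(*(b[0]-p))); w=onz(cal,c,9); q.append(w); print(n,"pad",c.round(1),s[2:],w.round(1))
    q=np.array(q); print(np.linalg.norm(np.diff(q,axis=0),axis=1), np.arctan2(*(q[0]-q[3])[:2]))
    # self-check size
E
```

```text
top s [452.  308.1] 86 [ 397.8 -287.8   60. ]
top m [302.8 293.1] 121 [434.1  77.1  80. ]
top l [373.5 283.6] 175 [457. -93. 102.]
top xl [213.9 299.9] 239 [418.1 284.7 126. ]
top pad [263.1 217.8] [ 22  23 325] [626.2 182.3   9. ]
top pad [263.1 217.8] [ 22  23 325] [626.2 182.3   9. ]
top pad [336.5 228.3] [ 22  21 292] [599.1  -6.6   9. ]
top pad [368.9 229.9] [ 23  23 425] [595.1 -89.4   9. ]
[  0.         190.79888639  82.91278152] 0.11390256781245803
scene s [112.2 290.3] 226 [ 404.1 -292.4   58. ]
scene m [267.4 203. ] 167 [439.7  72.1  78. ]
scene l [215.1 232.4] 305 [463.4 -97.7 100. ]
scene xl [319.6 150.1] 190 [424.4 279.3 124. ]
scene pad [364.2 237.3] [ 30  17 407] [628.3 173.3   9. ]
scene pad [337.6 254.6] [ 32  19 467] [619.4  85.5   9. ]
scene pad [306.6 274.8] [ 34  21 554] [610.1  -6.1   9. ]
scene pad [273.6 296.3] [ 36  24 657] [601.2 -93.5   9. ]
[88.15534065 92.126857   87.79993402] 0.10105382524529626
```

Emit:
move_arm(
  moves=[
    [0.05, -0.027, 0, 0, 0, -0.18, 1],
    [0.1, -0.054, 0, 0, 0, -0.36, 1],
    [0.15, -0.081, 0, 0, 0, -0.54, 1],
    [0.2, -0.108, 0, 0, 0, -0.72, 1],
    [0.25, -0.135, 0, 0, 0, -0.9, 1],
    [0.3, -0.162, 0, 0, 0, -1.08, 1],
    [0.312, -0.168, 0, 0, 0, -1.205, 1],
    [0.312, -0.168, 0, 0, 0, -1.205, 1],
    [0.312, -0.168, 0, 0, 0, -1.205, 1],
  ],
)

```text
time: 1.23
tool_pos: [399.4, -289.0, 231.1]
ee_rot: [-2.338, -2.098, 0.001]
ft_force: [-1.4, 0.0, -0.3]
gripper_width: 85.5
gripper_force: 0.0
```

```bash
python3 - <<'E'
from h import *
s=ctrl.state(); cal=ctrl.get_calibration("wrist"); im=ctrl.get_image("wrist"); cv2.imwrite("pics/w1.png",im); np.save("w1.npy",cal)
print(s["time"],s["tool_pos"],s["ee_rot"],cal)
im=cv2.imread("pics/top0.png"); cal=ctrl.get_calibration("top")
g=cv2.GaussianBlur(im,(3,3),0).max(2)
for c,st in blobs(g[190:260,235:400]<95,100): print(c+[235,190],st[2:],onz(cal,c+[235,190],9).round(1))
E
```

```text
1.225 [ 399.4289318  -289.02904623  231.05634732] [-2.33750708e+00 -2.09812506e+00  6.36389316e-04] {'K': array([[409.01541456,   0.        , 316.3736459 ],
       [  0.        , 409.01541456, 240.86478082],
       [  0.        ,   0.        ,   1.        ]]), 'view': array([[ 9.94179838e-01, -1.07731820e-01, -5.51735725e-04,
        -4.27527808e+02],
       [ 1.02881036e-01,  9.50910185e-01, -2.91865231e-01,
         2.72326585e+02],
       [ 3.19678235e-02,  2.90109765e-01,  9.56459295e-01,
        -3.08619245e+02],
       [ 0.00000000e+00,  0.00000000e+00,  0.00000000e+00,
         1.00000000e+00]])}
[264.51111111 219.05111111] [ 24  24 450] [623.  178.5   9. ]
[298.87294118 222.74823529] [ 23  23 425] [613.5  90.1   9. ]
[334.67405765 226.44124169] [ 24  24 451] [603.9  -1.8   9. ]
[368.7527115  229.76355748] [ 25  24 461] [595.4 -89.1   9. ]
```

View pics/w1.png

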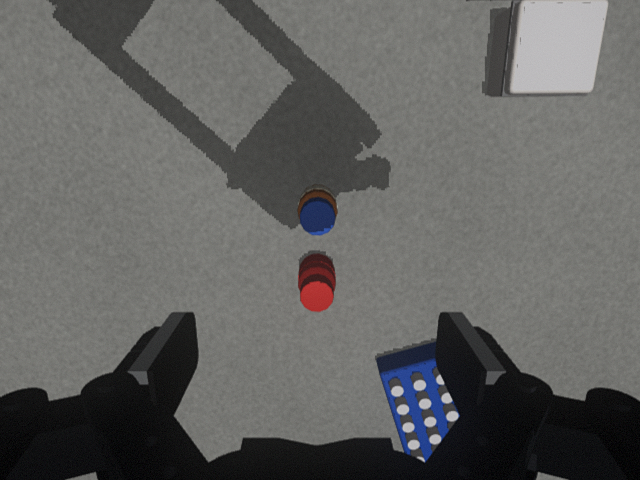

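The wrist view shows the bottle_s cap at about (318,215) and the red one at (317,295). The fingers sit on either side at row 340.

```bash
python3 - <<'E'
from h import *
cal=np.load("w1.npy",allow_pickle=True).item(); im=cv2.imread("pics/w1.png")
o,_=ray(cal,(0,0)); print("cam",o)
for c,s in blobs(blue(im)[180:250,290:350],100):
    c=c+[290,180]; print(c,s,onz(cal,c,62))
h=cv2.cvtColor(im,cv2.COLOR_BGR2HSV); r=((h[...,0]<8)|(h[...,0]>172))&(h[...,1]>150)&(h[...,2]>150)
for c,s in blobs(r,100): print("red",c,s,onz(cal,c,64))
print("tcp",proj(cal,[399.4,-289,231]))
E
```

```text
cam [ 406.8881717  -215.48301566  374.42852431]
[316.97851772 217.41675618] [ 10  21  35  34 931] [ 398.99083793 -291.16867521   62.        ]
red [316.32037534 296.1233244 ] [301 282  32  29 746] [ 391.31756451 -357.17393525   64.        ]
tcp [317.80271508 315.10970599]
```

Emit:
move_arm(
  moves=[
    [-0.002, 0, 0.05, 0, 0, 0, 1],
    [-0.002, 0, 0.1, 0, 0, 0, 1],
    [-0.002, 0, 0.15, 0, 0, 0, 1],
    [-0.002, 0, 0.19, 0, 0, 0, 1],
    [-0.002, 0, 0.215, 0, 0, 0, 1],
    [-0.002, 0, 0.225, 0, 0, 0, 1],
    [-0.002, 0, 0.225, 0, 0, 0, 1],
    [-0.002, 0, 0.225, 0, 0, 0, -1],
    [-0.002, 0, 0.225, 0, 0, 0, -1],
    [-0.002, 0, 0.225, 0, 0, 0, -1],
    [-0.002, 0, 0.225, 0, 0, 0, -1],
    [-0.002, 0, 0.225, 0, 0, 0, -1],
    [-0.002, 0, 0.225, 0, 0, 0, -1],
  ],
  squeeze=50,
)

```text
time: 2.9
tool_pos: [400.2, -291.1, 7.3]
ee_rot: [2.333, 2.101, -0.0]
ft_force: [-0.4, 0.8, 6.2]
gripper_width: 32.7
gripper_force: 49.5
```

Emit:
move_arm(
  moves=[
    [0, 0, -0.02, 0, 0, 0, -1],
    [0, 0, -0.065, 0, 0, 0, -1],
    [0, 0, -0.12, 0, 0, 0, -1],
    [0, 0, -0.17, 0, 0, 0, -1],
    [0.03, 0.011, -0.21, 0, 0, 0, -1],
    [0.075, 0.027, -0.225, 0, 0, 0, -1],
    [0.125, 0.045, -0.225, 0, 0, 0, -1],
    [0.175, 0.063, -0.225, 0, 0, 0, -1],
    [0.225, 0.081, -0.225, 0, 0, 0, -1],
    [0.275, 0.099, -0.225, 0, 0, 0, -1],
    [0.325, 0.117, -0.225, 0, 0, 0, -1],
    [0.375, 0.135, -0.225, 0, 0, 0, -1],
    [0.425, 0.153, -0.225, 0, 0, 0, -1],
    [0.465, 0.167, -0.225, 0, 0, 0, -1],
    [0.488, 0.1755, -0.225, 0, 0, 0, -1],
    [0.488, 0.1755, -0.225, 0, 0, 0, -1],
    [0.488, 0.1755, -0.225, 0, 0, 0, -1],
  ],
)

```text
time: 5.03
tool_pos: [625.0, 175.7, 231.2]
ee_rot: [-2.335, -2.102, 0.001]
ft_force: [0.1, -0.3, 0.1]
gripper_width: 32.5
gripper_force: 49.7
```

```bash
cat >> h.py <<'E'
def look(name):
    s=ctrl.state(); cal=ctrl.get_calibration("wrist"); im=ctrl.get_image("wrist"); cv2.imwrite(f"pics/{name}.png",im); np.save(f"{name}.npy",cal)
    print(s["time"],s["tool_pos"].round(1),s["ee_rot"].round(3),s["gripper_width"],s["ft_force"]); return s,cal,im
def toTool(s,w):
    R=cv2.Rodrigues(np.array(s["ee_rot"]))[0]; return (R.T@(np.array(w)-s["tool_pos"])).round(1)
E
python3 - <<'E'
from h import *
s,cal,im=look("w2")
g=cv2.GaussianBlur(im,(3,3),0).max(2)
for c,st in blobs(g<60,1500): print(c.round(1),st,onz(cal,c,9).round(1),toTool(s,onz(cal,c,9)))
E
```

```text
5.025 [625.  175.7 231.2] [-2.335e+00 -2.102e+00  1.000e-03] 32.50913655938154 [ 0.07481866 -0.25418999  0.0572118 ]
[27.8 99.3] [   0   54   53   89 2687] [390.8 288.2   9. ] [  87.5 -244.5  222.3]
[316.3 198.7] [ 281  164   72   71 4009] [624.4 178.    9. ] [  2.3  -0.6 222.2]
[316.2 419.9] [    0   298   640   182 57802] [599.  -62.6   9. ] [-239.6   -0.7  222.3]
```

View pics/w2.png

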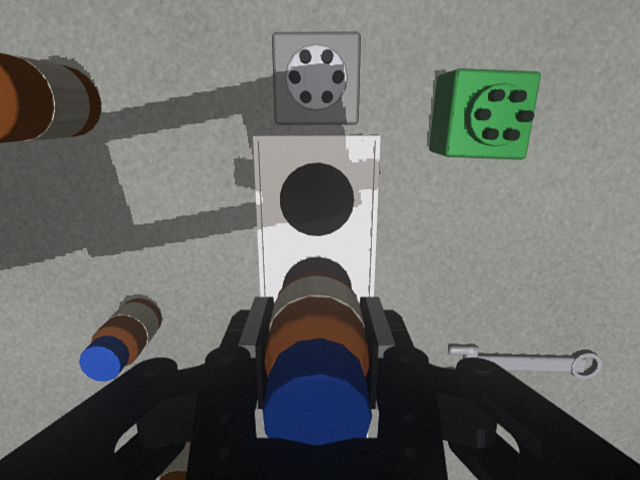

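The pad next to the valve is at (316,199), about 2 mm ahead along the row, with the grey valve just above it at (316,78). The bottle is held upright.

Emit:
move_arm(
  moves=[
    [0.002, -0.0005, 0.045, 0, 0, 0, -1],
    [0.002, -0.0005, 0.095, 0, 0, 0, -1],
    [0.002, -0.0005, 0.145, 0, 0, 0, -1],
    [0.002, -0.0005, 0.185, 0, 0, 0, -1],
    [0.002, -0.0005, 0.205, 0, 0, 0, -1],
    [0.002, -0.0005, 0.21, 0, 0, 0, -1],
    [0.002, -0.0005, 0.213, 0, 0, 0, -1],
    [0.002, -0.0005, 0.2145, 0, 0, 0, -1],
    [0.002, -0.0005, 0.2145, 0, 0, 0, -1],
  ],
)

```text
time: 6.2
tool_pos: [625.7, 178.4, 17.8]
ee_rot: [2.334, 2.101, 0.002]
ft_force: [-0.5, 0.4, 0.5]
gripper_width: 32.6
gripper_force: 49.7
```

Emit:
move_arm(
  moves=[
    [0, 0, 0.001, 0, 0, 0, -1],
    [0, 0, 0.0015, 0, 0, 0, -1],
    [0, 0, 0.0015, 0, 0, 0, 0],
    [0, 0, 0.0015, 0, 0, 0, 0.3],
    [0, 0, 0.0015, 0, 0, 0, 0.6],
    [0, 0, 0.0015, 0, 0, 0, 1],
    [0, 0, 0.0015, 0, 0, 0, 1],
    [0, 0, -0.02, 0, 0, 0, 1],
    [0, 0, -0.07, 0, 0, 0, 1],
    [0, 0, -0.12, 0, 0, 0, 1],
    [0, 0, -0.17, 0, 0, 0, 1],
    [0, 0, -0.21, 0, 0, 0, 1],
    [0, 0, -0.213, 0, 0, 0, 1],
    [0, 0, -0.213, 0, 0, 0, 1],
  ],
)

```text
time: 7.95
tool_pos: [624.8, 178.3, 229.3]
ee_rot: [-2.335, -2.102, 0.001]
ft_force: [-1.3, -0.3, -0.2]
gripper_width: 85.8
gripper_force: 0.0
```

```bash
python3 - <<'E'
from h import *
s,cal,im=look("w3")
for c,st in blobs(blue(im),100): 
    w=onz(cal,c,71); print(c.round(1),st,w.round(1),toTool(s,w))
g=cv2.GaussianBlur(im,(3,3),0).max(2)
for c,st in blobs(g[:,240:400]<60,1500): print(c.round(1),st)
for k,w in dict(m=(436.5,74.8,0),l=(460,-95.2,0),xl=(421,282,0)).items(): print(k,toTool(s,w))
E
```

```text
7.95 [624.8 178.3 229.3] [-2.335e+00 -2.102e+00  1.000e-03] 85.84433204295432 [-1.34370163 -0.33220185 -0.23647951]
[315.6 215.3] [300 201  35  34 654] [623.8 180.5  71. ] [  2.1  -1.2 158.3]
[ 97.2 363.5] [ 79 344  40  38 901] [425.7  71.5  71. ] [-127.  -186.7  158.4]
[ 76.1 195.8] [  41  167   73   71 2347]
[ 76.8 291.9] [  44  261   67   63 3275]
[ 76.9 374.1] [  46  347   63   55 2711]
[ 78.4 455.7] [   0  419  160   61 7354]
m [-122.6 -176.3  229.4]
l [-289.2 -135.1  229.4]
xl [  81.8 -213.4  229.4]
```

View pics/w3.png

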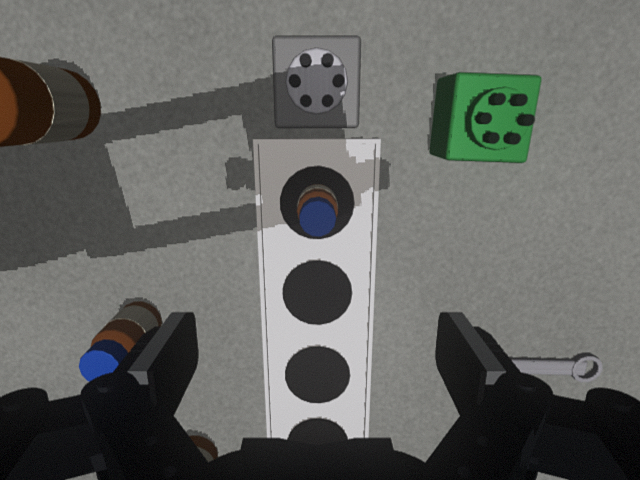

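bottle_s stands upright and centred on its pad at (318,215). bottle_m is at (100,363), and the other pads are at (317,292), (317,374) and below.

Emit:
move_arm(
  moves=[
    [-0.02, -0.03, 0, 0, 0, 0, 1],
    [-0.05, -0.073, 0, 0, 0, 0, 1],
    [-0.08, -0.116, 0, 0, 0, 0, 1],
    [-0.108, -0.156, 0, 0, 0, 0, 1],
    [-0.122, -0.176, 0, 0, 0, 0, 1],
    [-0.122, -0.176, 0, 0, 0, 0, 1],
    [-0.122, -0.176, 0, 0, 0, 0, 1],
  ],
)

```text
time: 8.88
tool_pos: [437.8, 75.6, 229.2]
ee_rot: [-2.335, -2.101, 0.0]
ft_force: [-0.4, -0.4, 0.3]
gripper_width: 85.9
gripper_force: 0.0
```

```bash
python3 - <<'E'
from h import *
s,cal,im=look("w4")
for c,st in blobs(blue(im),100): 
    w=onz(cal,c,82); print(c.round(1),st,w.round(1),toTool(s,w))
E
```

```text
8.875 [437.8  75.6 229.2] [-2.335 -2.101  0.   ] 85.85527445306462 [-0.40948686 -0.43179041  0.31798749]
[580.6  40.7] [ 560   19   42   45 1436] [619.5 177.6  82. ] [120.5 170.1 147.1]
[314.1 221.9] [ 292  198   45   47 1573] [435.4  75.7  82. ] [ -0.2  -2.3 147.2]
[365.5 426.8] [ 341  412   50   29 1039] [ 460. -110.   82.] [-182.3   41.7  147.1]
```

Emit:
move_arm(
  moves=[
    [0, -0.002, 0.05, 0, 0, 0, 1],
    [0, -0.002, 0.1, 0, 0, 0, 1],
    [0, -0.002, 0.15, 0, 0, 0, 1],
    [0, -0.002, 0.185, 0, 0, 0, 1],
    [0, -0.002, 0.2, 0, 0, 0, 1],
    [0, -0.002, 0.205, 0, 0, 0, 1],
    [0, -0.002, 0.205, 0, 0, 0, 1],
    [0, -0.002, 0.205, 0, 0, 0, -1],
    [0, -0.002, 0.205, 0, 0, 0, -1],
    [0, -0.002, 0.205, 0, 0, 0, -1],
    [0, -0.002, 0.205, 0, 0, 0, -1],
    [0, -0.002, 0.205, 0, 0, 0, -1],
  ],
  squeeze=50,
)

```text
time: 10.42
tool_pos: [436.0, 75.6, 25.7]
ee_rot: [2.334, 2.101, 0.002]
ft_force: [-0.4, -0.4, 5.8]
gripper_width: 40.8
gripper_force: 50.5
```

Emit:
move_arm(
  moves=[
    [0, 0, -0.02, 0, 0, 0, -1],
    [0, 0, -0.065, 0, 0, 0, -1],
    [0, 0, -0.115, 0, 0, 0, -1],
    [0, 0, -0.165, 0, 0, 0, -1],
    [0.005, 0.025, -0.195, 0, 0, 0, -1],
    [0.012, 0.065, -0.205, 0, 0, 0, -1],
    [0.02, 0.11, -0.205, 0, 0, 0, -1],
    [0.028, 0.15, -0.205, 0, 0, 0, -1],
    [0.032, 0.177, -0.205, 0, 0, 0, -1],
    [0.032, 0.177, -0.205, 0, 0, 0, -1],
    [0.032, 0.177, -0.205, 0, 0, 0, -1],
  ],
)

```text
time: 11.8
tool_pos: [613.6, 89.0, 229.4]
ee_rot: [-2.334, -2.101, 0.002]
ft_force: [-0.0, 0.3, -1.4]
gripper_width: 40.8
gripper_force: 51.0
```

```bash
python3 - <<'E'
from h import *
s,cal,im=look("w5")
g=cv2.GaussianBlur(im,(3,3),0).max(2)
for c,st in blobs(g<60,1000): print(c.round(1),st,onz(cal,c,9).round(1),toTool(s,onz(cal,c,9)))
E
```

```text
11.8 [613.6  89.  229.4] [-2.334e+00 -2.101e+00  2.000e-03] 40.838649993168865 [-0.04116999  0.26973253 -1.38965011]
[472.1  29.3] [ 442    0   97   45 1430] [751.7 215.7   9. ] [140.5 124.4 220.1]
[318.4  98.7] [ 280   56   78   83 3326] [623.6 176.3   9. ] [ 87.9   1.1 220.3]
[319.1 200.3] [ 283  165   73   72 4050] [615.3  89.9   9. ] [  1.2   1.9 220.4]
[316.4 417.1] [    0   291   640   189 58990] [ 588.2 -144.1    9. ] [-234.4   -0.5  220.4]
```

View pics/w5.png

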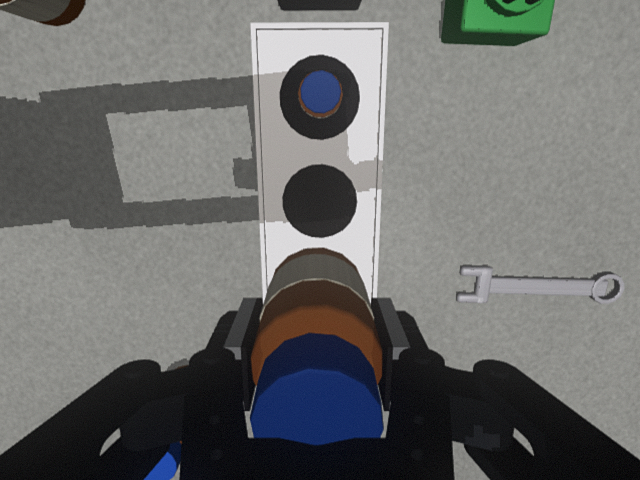

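bottle_s stays centred on pad 1 at (320,95), and pad 2 is at (319,200), within 2 mm of the target. I'll lower bottle_m and release it.

Emit:
move_arm(
  moves=[
    [0.001, 0.002, 0.045, 0, 0, 0, -1],
    [0.001, 0.002, 0.095, 0, 0, 0, -1],
    [0.001, 0.002, 0.14, 0, 0, 0, -1],
    [0.001, 0.002, 0.17, 0, 0, 0, -1],
    [0.001, 0.002, 0.186, 0, 0, 0, -1],
    [0.001, 0.002, 0.192, 0, 0, 0, -1],
    [0.001, 0.002, 0.195, 0, 0, 0, -1],
    [0.001, 0.002, 0.196, 0, 0, 0, -1],
    [0.001, 0.002, 0.196, 0, 0, 0, -1],
  ],
)

```text
time: 12.98
tool_pos: [617.5, 89.7, 34.7]
ee_rot: [2.334, 2.101, 0.002]
ft_force: [0.2, 0.2, -0.0]
gripper_width: 40.6
gripper_force: 51.0
```

Emit:
move_arm(
  moves=[
    [0, -0.002, 0, 0, 0, 0, -1],
    [0, -0.002, 0.0005, 0, 0, 0, -1],
    [0, -0.002, 0.0005, 0, 0, 0, 0.1],
    [0, -0.002, 0.0005, 0, 0, 0, 0.4],
    [0, -0.002, 0.0005, 0, 0, 0, 0.7],
    [0, -0.002, 0.0005, 0, 0, 0, 1],
    [0, -0.002, 0.0005, 0, 0, 0, 1],
    [0, -0.002, -0.02, 0, 0, 0, 1],
    [0, -0.002, -0.065, 0, 0, 0, 1],
    [0, -0.002, -0.115, 0, 0, 0, 1],
    [0, -0.002, -0.165, 0, 0, 0, 1],
    [0, -0.002, -0.2, 0, 0, 0, 1],
    [0, -0.002, -0.21, 0, 0, 0, 1],
    [0, -0.002, -0.21, 0, 0, 0, 1],
  ],
)

```text
time: 14.72
tool_pos: [614.7, 90.0, 243.5]
ee_rot: [-2.335, -2.102, -0.0]
ft_force: [0.1, -1.1, -0.7]
gripper_width: 85.5
gripper_force: 0.0
```

```bash
python3 - <<'E'
from h import *
s,cal,im=look("w6")
for c,st in blobs(blue(im),100): 
    w=onz(cal,c,91); print(c.round(1),st,w.round(1),toTool(s,w))
for k,w in dict(l=(458.5,-95.2,0),xl=(420,282,0)).items(): print(k,toTool(s,w))
E
```

```text
14.725 [614.7  90.  243.5] [-2.335 -2.102 -0.   ] 85.48672449533747 [ 0.14379828 -1.07526278 -0.69450521]
[317.9  94.2] [ 300   74   37   40 1123] [624.5 177.6  91. ] [ 88.2   0.5 152.5]
[316.3 217.9] [ 296  199   43   43 1028] [614.3  91.5  91. ] [  1.5  -0.6 152.5]
l [-200.5 -136.   243.5]
xl [ 170.6 -213.8  243.5]
```

Emit:
move_arm(
  moves=[
    [-0.03, -0.02, 0, 0, 0, 0, 1],
    [-0.075, -0.05, 0, 0, 0, 0, 1],
    [-0.12, -0.081, 0, 0, 0, 0, 1],
    [-0.165, -0.112, 0, 0, 0, 0, 1],
    [-0.192, -0.13, 0, 0, 0, 0, 1],
    [-0.2, -0.136, 0, 0, 0, 0, 1],
    [-0.2, -0.136, 0, 0, 0, 0, 1],
    [-0.2, -0.136, 0, 0, 0, 0, 1],
  ],
)

```text
time: 15.78
tool_pos: [459.1, -94.0, 243.3]
ee_rot: [-2.333, -2.102, -0.0]
ft_force: [-1.0, 0.7, 0.6]
gripper_width: 85.1
gripper_force: 0.0
```

```bash
python3 - <<'E'
from h import *
s,cal,im=look("w7")
for c,st in blobs(blue(im),100): 
    w=onz(cal,c,104); print(c.round(1),st,w.round(1),toTool(s,w))
E
```

```text
15.775 [459.1 -94.  243.3] [-2.333 -2.102 -0.   ] 85.06654444886081 [-0.95902067  0.72560435  0.61050003]
[316.4 225.9] [ 290  200   54   53 2266] [458.4 -94.9 104. ] [ -1.1  -0.5 139.3]
```

Emit:
move_arm(
  moves=[
    [-0.001, 0, 0.05, 0, 0, 0, 1],
    [-0.001, 0, 0.1, 0, 0, 0, 1],
    [-0.001, 0, 0.145, 0, 0, 0, 1],
    [-0.001, 0, 0.178, 0, 0, 0, 1],
    [-0.001, 0, 0.192, 0, 0, 0, 1],
    [-0.001, 0, 0.197, 0, 0, 0, 1],
    [-0.001, 0, 0.197, 0, 0, 0, 1],
    [-0.001, 0, 0.197, 0, 0, 0, -1],
    [-0.001, 0, 0.197, 0, 0, 0, -1],
    [-0.001, 0, 0.197, 0, 0, 0, -1],
    [-0.001, 0, 0.197, 0, 0, 0, -1],
    [-0.001, 0, 0.197, 0, 0, 0, -1],
  ],
  squeeze=60,
)

```text
time: 17.32
tool_pos: [459.0, -96.0, 48.0]
ee_rot: [2.334, 2.101, 0.001]
ft_force: [-1.5, 0.6, 7.4]
gripper_width: 48.7
gripper_force: 61.6
```

Emit:
move_arm(
  moves=[
    [0, 0, -0.02, 0, 0, 0, -1],
    [0, 0, -0.06, 0, 0, 0, -1],
    [0, 0, -0.11, 0, 0, 0, -1],
    [0, 0, -0.155, 0, 0, 0, -1],
    [0.02, 0.025, -0.185, 0, 0, 0, -1],
    [0.045, 0.056, -0.195, 0, 0, 0, -1],
    [0.075, 0.094, -0.195, 0, 0, 0, -1],
    [0.1, 0.125, -0.195, 0, 0, 0, -1],
    [0.109, 0.136, -0.195, 0, 0, 0, -1],
    [0.109, 0.136, -0.195, 0, 0, 0, -1],
    [0.109, 0.136, -0.195, 0, 0, 0, -1],
  ],
)

```text
time: 18.7
tool_pos: [604.1, -2.3, 241.8]
ee_rot: [-2.335, -2.101, 0.002]
ft_force: [-0.3, -0.3, -0.9]
gripper_width: 48.6
gripper_force: 62.6
```

```bash
python3 - <<'E'
from h import *
s,cal,im=look("w8")
g=cv2.GaussianBlur(im,(3,3),0).max(2)
for c,st in blobs(g<60,1000): print(c.round(1),st,onz(cal,c,9).round(1),toTool(s,onz(cal,c,9)))
E
```

```text
18.7 [604.1  -2.3 241.8] [-2.335e+00 -2.101e+00  2.000e-03] 48.62662603509771 [-0.29243239 -0.33059031 -0.87595393]
[318.7   9.4] [ 284    0   70   24 1222] [621.8 154.2   9. ] [157.5   1.3 232.7]
[318.4 100.5] [ 282   54   75   80 1956] [614.2  83.9   9. ] [ 86.9   1.2 232.7]
[319.1 198.1] [ 284  165   71   66 3725] [605.9  -1.7   9. ] [  0.8   1.9 232.8]
[317.2 412.1] [    0   259   640   221 60215] [ 579.1 -239.3    9. ] [-238.3    0.3  232.9]
```

View pics/w8.png

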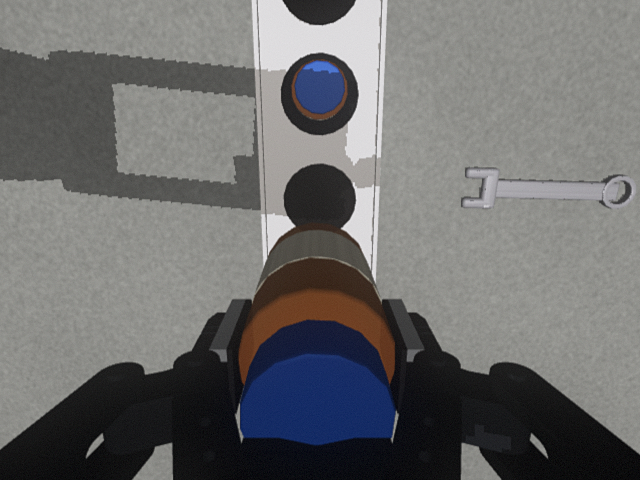

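bottle_m stands centred on pad 2 at (320,92). Pad 3 is at (319,198), slightly hidden by the held bottle, and lines up.

Emit:
move_arm(
  moves=[
    [0, 0, 0.045, 0, 0, 0, -1],
    [0, 0, 0.09, 0, 0, 0, -1],
    [0, 0, 0.135, 0, 0, 0, -1],
    [0, 0, 0.162, 0, 0, 0, -1],
    [0, 0, 0.176, 0, 0, 0, -1],
    [0, 0, 0.182, 0, 0, 0, -1],
    [0, 0, 0.185, 0, 0, 0, -1],
    [0, 0, 0.186, 0, 0, 0, -1],
    [0, 0, 0.186, 0, 0, 0, -1],
  ],
)

```text
time: 19.88
tool_pos: [605.9, -1.7, 57.1]
ee_rot: [2.334, 2.101, 0.002]
ft_force: [-1.3, -0.2, 2.6]
gripper_width: 48.3
gripper_force: 63.0
```

Emit:
move_arm(
  moves=[
    [0, 0, 0.0003, 0, 0, 0, 0.2],
    [0, 0, 0.0003, 0, 0, 0, 0.5],
    [0, 0, 0.0003, 0, 0, 0, 0.8],
    [0, 0, 0.0003, 0, 0, 0, 1],
    [0, 0, 0.0003, 0, 0, 0, 1],
    [0, 0, -0.02, 0, 0, 0, 1],
    [0, 0, -0.06, 0, 0, 0, 1],
    [0, 0, -0.11, 0, 0, 0, 1],
    [0, 0, -0.16, 0, 0, 0, 1],
    [0, 0, -0.2, 0, 0, 0, 1],
    [0, 0, -0.21, 0, 0, 0, 1],
    [0, 0, -0.21, 0, 0, 0, 1],
  ],
)

```text
time: 21.38
tool_pos: [605.2, -1.5, 265.7]
ee_rot: [2.335, 2.102, 0.0]
ft_force: [-0.1, 0.2, -0.6]
gripper_width: 85.5
gripper_force: 0.0
```

```bash
python3 - <<'E'
from h import *
s,cal,im=look("w9")
for c,st in blobs(blue(im),100): 
    w=onz(cal,c,113); print(c.round(1),st,w.round(1),toTool(s,w))
for k,w in dict(xl=(419.7,282,0)).items(): print(k,toTool(s,w))
E
```

```text
21.375 [605.2  -1.5 265.7] [2.335 2.102 0.   ] 85.48071335356325 [-0.14160258  0.18627971 -0.64892667]
[316.9  90.2] [ 295   66   45   49 1636] [614.5  88.7 113. ] [ 90.8  -0.3 152.7]
[316.5 218.1] [ 291  194   52   50 1823] [ 6.048e+02 -2.000e-01  1.130e+02] [  1.3  -0.5 152.7]
xl [ 262.6 -214.3  265.6]
```

Emit:
move_arm(
  moves=[
    [0.03, -0.025, 0, 0, 0, 0, 1],
    [0.07, -0.057, 0, 0, 0, 0, 1],
    [0.11, -0.09, 0, 0, 0, 0, 1],
    [0.15, -0.122, 0, 0, 0, 0, 1],
    [0.19, -0.155, 0, 0, 0, 0, 1],
    [0.23, -0.188, 0, 0, 0, 0, 1],
    [0.255, -0.208, 0, 0, 0, 0, 1],
    [0.2625, -0.214, 0, 0, 0, 0, 1],
    [0.2625, -0.214, 0, 0, 0, 0, 1],
    [0.2625, -0.214, 0, 0, 0, 0, 1],
  ],
)

```text
time: 22.68
tool_pos: [420.4, 281.0, 265.2]
ee_rot: [2.336, 2.1, -0.002]
ft_force: [0.3, -0.1, -0.3]
gripper_width: 85.4
gripper_force: 0.0
```

```bash
python3 - <<'E'
from h import *
s,cal,im=look("w10")
for c,st in blobs(blue(im),100): 
    w=onz(cal,c,128); print(c.round(1),st,w.round(1),toTool(s,w))
E
```

```text
22.675 [420.4 281.  265.2] [ 2.336e+00  2.100e+00 -2.000e-03] 85.39172287825025 [ 0.32168279 -0.11498889 -0.30622497]
[315.1 220.3] [ 284  188   63   64 3102] [419.3 284.5 128. ] [  3.5  -1.5 137.2]
[556.5 295.9] [541 282  32  28 666] [592.5 207.5 128. ] [-54.7 179.  137.1]
[558.3 387.5] [544 376  26  23 320] [599.2 125.8 128. ] [-135.2  194.2  137.2]
```

View pics/w10.png

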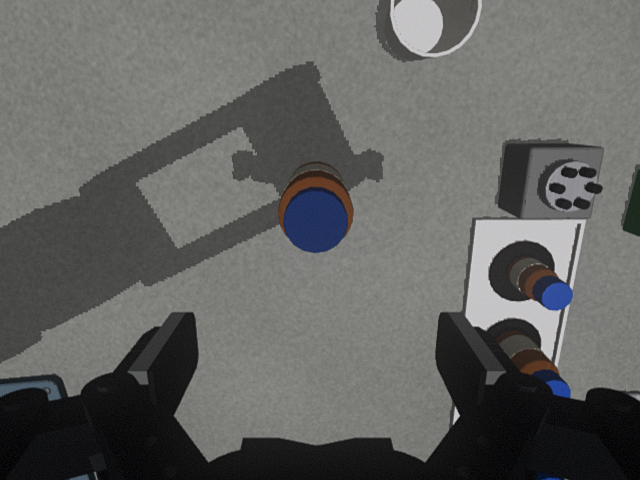

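bottle_xl's cap is at (316,220), about 3 mm further along. Its surroundings are clear, and the beaker at (432,20) is well away.

Emit:
move_arm(
  moves=[
    [0.0025, -0.001, 0.045, 0, 0, 0, 1],
    [0.0025, -0.001, 0.095, 0, 0, 0, 1],
    [0.0025, -0.001, 0.145, 0, 0, 0, 1],
    [0.0025, -0.001, 0.178, 0, 0, 0, 1],
    [0.0025, -0.001, 0.192, 0, 0, 0, 1],
    [0.0025, -0.001, 0.197, 0, 0, 0, 1],
    [0.0025, -0.001, 0.197, 0, 0, 0, 1],
    [0.0025, -0.001, 0.197, 0, 0, 0, -1],
    [0.0025, -0.001, 0.197, 0, 0, 0, -1],
    [0.0025, -0.001, 0.197, 0, 0, 0, -1],
    [0.0025, -0.001, 0.197, 0, 0, 0, -1],
    [0.0025, -0.001, 0.197, 0, 0, 0, -1],
  ],
  squeeze=80,
)

```text
time: 24.22
tool_pos: [420.2, 285.0, 70.5]
ee_rot: [2.334, 2.101, 0.005]
ft_force: [-0.2, -0.3, 5.5]
gripper_width: 56.0
gripper_force: 84.9
```

Emit:
move_arm(
  moves=[
    [0, 0, -0.02, 0, 0, 0, -1],
    [0, 0, -0.06, 0, 0, 0, -1],
    [0, 0, -0.11, 0, 0, 0, -1],
    [0, 0, -0.155, 0, 0, 0, -1],
    [0, 0, -0.185, 0, 0, 0, -1],
    [-0.025, 0.015, -0.195, 0, 0, 0, -1],
    [-0.06, 0.036, -0.195, 0, 0, 0, -1],
    [-0.1, 0.061, -0.195, 0, 0, 0, -1],
    [-0.14, 0.085, -0.195, 0, 0, 0, -1],
    [-0.18, 0.109, -0.195, 0, 0, 0, -1],
    [-0.22, 0.134, -0.195, 0, 0, 0, -1],
    [-0.26, 0.158, -0.195, 0, 0, 0, -1],
    [-0.3, 0.182, -0.195, 0, 0, 0, -1],
    [-0.33, 0.2, -0.195, 0, 0, 0, -1],
    [-0.348, 0.211, -0.195, 0, 0, 0, -1],
    [-0.3535, 0.2145, -0.195, 0, 0, 0, -1],
    [-0.3535, 0.2145, -0.195, 0, 0, 0, -1],
    [-0.3535, 0.2145, -0.195, 0, 0, 0, -1],
  ],
)

```text
time: 26.48
tool_pos: [595.0, -88.2, 264.0]
ee_rot: [-2.333, -2.103, -0.0]
ft_force: [-0.1, -0.3, -5.1]
gripper_width: 56.0
gripper_force: 86.5
```

```bash
python3 - <<'E'
from h import *
s,cal,im=look("w11")
g=cv2.GaussianBlur(im,(3,3),0).max(2)
for c,st in blobs(g<60,1000): print(c.round(1),st,onz(cal,c,9).round(1),toTool(s,onz(cal,c,9)))
t=[597.2,-89.2,9]; print(toTool(s,t),proj(cal,t))
E
```

```text
26.475 [595.  -88.2 264. ] [-2.333 -2.103 -0.   ] 55.96061459076201 [-0.06944043 -0.30428521 -5.11149474]
[319.1  15.4] [ 283    0   74   33 1368] [613.1  68.8   9. ] [157.9   1.9 255. ]
[319.2 192.8] [ 286  164   67   57 2954] [597.3 -86.4   9. ] [  1.8   2.2 255. ]
[317.3 413.4] [    0   248   640   232 57039] [ 568.7 -344.9    9. ] [-258.3    0.5  254.8]
[316.3 346.8] [ 231  319  173   87 4538] [ 576.7 -257.1    9. ] [-170.1   -0.6  254.9]
[ -0.9   2.4 255. ] [319.3433555  195.54972985]
```

View pics/w11.png

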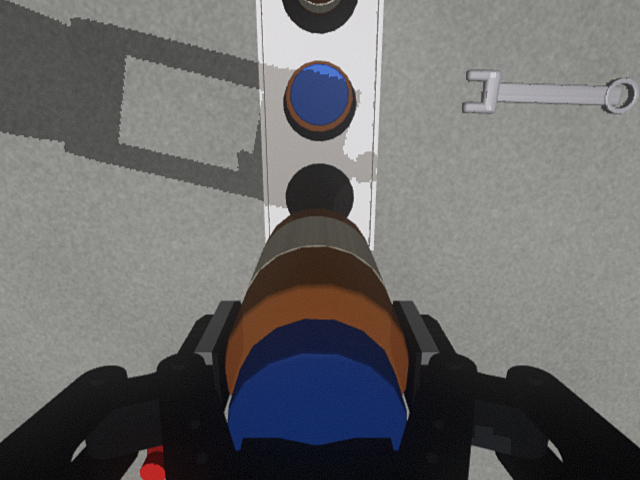

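bottle_l stands centred on pad 3 at (320,97). Pad 4, partly hidden, is centred near (319,196).

Emit:
move_arm(
  moves=[
    [-0.001, 0.0005, 0.04, 0, 0, 0, -1],
    [-0.001, 0.0005, 0.085, 0, 0, 0, -1],
    [-0.001, 0.0005, 0.13, 0, 0, 0, -1],
    [-0.001, 0.0005, 0.16, 0, 0, 0, -1],
    [-0.001, 0.0005, 0.175, 0, 0, 0, -1],
    [-0.001, 0.0005, 0.181, 0, 0, 0, -1],
    [-0.001, 0.0005, 0.184, 0, 0, 0, -1],
    [-0.001, 0.0005, 0.185, 0, 0, 0, -1],
    [-0.001, 0.0005, 0.185, 0, 0, 0, -1],
  ],
)

```text
time: 27.65
tool_pos: [596.3, -90.7, 79.7]
ee_rot: [2.334, 2.101, 0.001]
ft_force: [-0.2, 0.1, -4.9]
gripper_width: 56.0
gripper_force: 86.4
```

Emit:
move_arm(
  moves=[
    [0.001, 0.0005, 0.0003, 0, 0, 0, -1],
    [0.001, 0.0005, 0.0008, 0, 0, 0, -1],
    [0.001, 0.0005, 0.0008, 0, 0, 0, 0.4],
    [0.001, 0.0005, 0.0008, 0, 0, 0, 0.7],
    [0.001, 0.0005, 0.0008, 0, 0, 0, 1],
    [0.001, 0.0005, 0.0008, 0, 0, 0, 1],
    [0.001, 0.0005, 0.0008, 0, 0, 0, 1],
    [0.001, 0.0005, -0.02, 0, 0, 0, 1],
    [0.001, 0.0005, -0.06, 0, 0, 0, 1],
    [0.001, 0.0005, -0.11, 0, 0, 0, 1],
    [0.001, 0.0005, -0.16, 0, 0, 0, 1],
    [0.001, 0.0005, -0.2, 0, 0, 0, 1],
    [0.001, -0.04, -0.21, 0, 0, 0, 1],
    [0.001, -0.09, -0.21, 0, 0, 0, 1],
    [0.001, -0.14, -0.21, 0, 0, 0, 1],
    [0.001, -0.19, -0.21, 0, 0, 0, 1],
    [0.001, -0.19, -0.21, 0, 0, 0, 1],
    [0.001, -0.19, -0.21, 0, 0, 0, 1],
  ],
)

```text
time: 29.9
tool_pos: [407.6, -69.9, 289.4]
ee_rot: [2.334, 2.1, 0.001]
ft_force: [-0.2, 0.2, 1.0]
gripper_width: 85.6
gripper_force: 0.0
```

```bash
python3 - <<'E'
from h import *
for n in ("top","scene"):
    im=ctrl.get_image(n); cal=ctrl.get_calibration(n); cv2.imwrite(f"pics/{n}1.png",im)
    for c,st in blobs(blue(im),30): print(n,c.round(1),st[4],[onz(cal,c,9+h-5)[:2].round(0).tolist() for h in H.values()])
a,b=cv2.imread("pics/top1.png")[150:330,130:450],cv2.imread("pics/scene1.png")[130:340,190:450]
cv2.imwrite("pics/f.png",np.vstack([cv2.resize(a,(520,292)),cv2.resize(b,(520,300))]))
print(ctrl.state()["tool_pos"])
E
```

```text
top [261.  215.3] 94 [[626.0, 182.0], [623.0, 180.0], [621.0, 177.0], [618.0, 175.0]]
top [336.8 225. ] 56 [[602.0, -6.0], [599.0, -6.0], [597.0, -5.0], [595.0, -5.0]]
top [372.6 225. ] 241 [[601.0, -95.0], [599.0, -93.0], [597.0, -91.0], [594.0, -89.0]]
top [534.9 269. ] 786 [[493.0, -490.0], [493.0, -484.0], [492.0, -476.0], [491.0, -468.0]]
scene [359.4  12.9] 234 [[-728.0, 2184.0], [-660.0, 2080.0], [-585.0, 1967.0], [-503.0, 1842.0]]
scene [425.6  90.3] 179 [[334.0, 1014.0], [363.0, 954.0], [394.0, 889.0], [428.0, 817.0]]
scene [366.  214.4] 134 [[630.0, 173.0], [647.0, 145.0], [666.0, 114.0], [687.0, 80.0]]
scene [338.1 222.7] 202 [[601.0, 111.0], [620.0, 85.0], [640.0, 57.0], [662.0, 26.0]]
scene [305.6 231.8] 301 [[569.0, 44.0], [589.0, 21.0], [610.0, -5.0], [634.0, -33.0]]
scene [268.2 241.5] 473 [[532.0, -27.0], [553.0, -47.0], [576.0, -70.0], [601.0, -95.0]]
scene [ 33.  423.3] 2986 [[570.0, -511.0], [589.0, -514.0], [611.0, -517.0], [635.0, -520.0]]
[408.02395773 -70.01297079 288.95786649]
```

View pics/f.png

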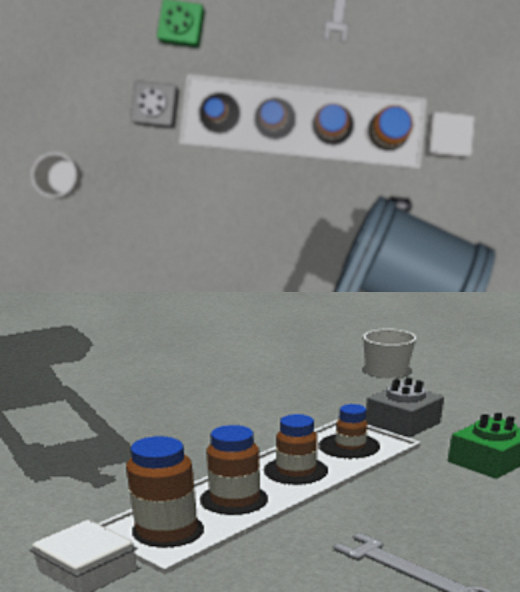

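All four bottles stand upright on their pads in size order, smallest beside the grey valve. In the scene view each is within about 2 mm of its pad centre, and the beaker has not moved.

```bash
python3 -c "
from rig import ctrl
print(ctrl.finish_job())"
```

```text
the job is handed in; nothing more can be done
None
```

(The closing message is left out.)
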